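# Load a bottle into the bottle cutter and lock its backstop

## Task

Take the long-necked bottle out of the wooden rack and lay it gently on the four rollers of the bottle cutter, its base up against the upright backstop plate and its neck pointing away from it, and let go. Then tighten the wing screw behind the plate, clockwise until it comes to its stop, so that the backstop is locked and the bottle still lies against it. Leave the other two bottles lying in the rack.

Things in the scene. Friction and masses are not known exactly. Their poses are not given: they have to be found in the camera images.
- longneck_center (a point): Grasp point of the long-necked empty blue glass bottle (0.26 kg) lying level in one notch of the rack: on its axis, 75 mm from the base, near its centre of mass. x runs along the bottle from base to neck. Body: a cylinder 60 mm across, straight for 140 mm from the base; then a 32 mm shoulder and a 25 mm neck; 232 mm long. Its long neck tells it from the other two.
- longneck_base (a point): Centre of the flat base of the long-necked bottle, 75 mm from longneck_center along the bottle's -x. Same axes.
- rack: Fixed wooden rack, 116 x 300 mm, 50 mm high. Origin on the table at its middle. Bottles lie along x, necks to +x, in three V notches at y = -100, 0, +100 mm (which bottle is where varies). Two slats 16 mm thick, at x = -55 and +45 mm, carry them: fingers have free room between, down to the table. The long-necked bottle's axis is 62 mm above the table.
- flask: Broad, short-necked blue bottle in another notch: 68 mm across, 170 mm long. Origin on its axis, 75 mm from its base. Leave it there.
- slim: Thin blue bottle with a short neck in the remaining notch: 44 mm across, 184 mm long. Origin on its axis, 75 mm from its base. Leave it there.
- cutter: Bottle cutter, fixed: grey base plate 280 x 120 mm, its top 20 mm above the table, with four rollers and a sliding backstop. Origin on the table under the backstop's middle position; x runs along the bottle's line, from backstop towards neck; z up.
- rollers_mid (a point): Middle between the four rollers, at the height of the axis of the 60 mm bottle lying on them (78.5 mm above the table); axes as the cutter. Free-turning rubber rollers 24 mm across, 12 mm wide, axles along x, at x = -50 and +50, y = -24 and +24 mm from here. Posts 29 mm long in x, to 51 mm high, hold them. Between the pairs: only a low scoring wheel, below 43 mm, |y| under 8 mm.
- stop_face (a point): Point on the face of the upright steel backstop plate that meets the bottle's base, on the bottle's line, 78.5 mm above the table; about 70 mm from rollers_mid. x points away from the plate, towards the neck. Plate 60 mm wide, 4 mm thick, from 52 to 100 mm above the table, on a stem. The backstop slides stiffly along x (about 9 N, 12 mm either way), stays where left; the bottle may nudge it.
- wing_grip (a point): Middle of the black wing screw's wings, on its upright axis, 51 mm above the table, 42 mm behind stop_face. x runs along the wings, z up. Wings 60 mm tip to tip, 9 mm thick, from 37 to 64 mm above the table, flat-sided: pinch them across from above. Their tips pass 8 mm from the plate's back. The foot under them is 24 mm high. It moves with the backstop.
- wing (a joint): Angle of the wing screw, rad; grows as it turns clockwise seen from above (tightening). Starts loose between 0 and 0.35, firm stop at 1.35 (tight). The wings' heading from the cutter's x axis, about z, is 0.65 minus this angle. Turns with about 0.05 N m and stays where it is left.
Things that resemble listed ones, but are neither listed nor needed, are in the scene too. Leave any green look-alike of the part that bears longneck_center alone.

How it is judged:
By the outcome, as a careful person would: the job done as asked, in the order asked, and still so for the second after the job is handed in, with the robot touching nothing.
It also fails if it takes over 58 s, if anything falls off the work surface, if the arm or the gripper's body presses on something with over 40 N, if the wrist force passes 120 N, or if a joint passes its speed limit or range.

## Robot

A 6-joint arm with a two-finger parallel gripper is mounted at the origin on the work surface. World frame = base frame: x ahead of the robot, y to its left, z up, the work surface at z = 0. Lengths are in m, angles in rad, forces in N, time in s.
With the tool pointing down it reaches from about 0.35 to 0.975 m from the base axis. Payload 4.9 kg.
Tool frame: the origin (TCP) lies at the very end of the fingers, on their centre line; the grasp point (between the pads) lies 19 mm behind it; z points along the fingers, y is the line along which they close (so a half turn about z gives the same grasp; the last joint's range is limited). The gripper opens to 85 mm and grips with 20 to 120 N. Pads are 22 mm wide; open, the fingers measure 114 mm over their backs; the gripper's body (76 mm by 85 mm) begins 54 mm behind the grasp point. The pads swing forward as they close: fully open they stand 13 mm farther back than shut.
Start: joints at [-1.389, 0.053, 1.613, -0, 1.476, -0.119], TCP at [0.185, -0.597, 0.231] pointing down, gripper open.
Joint ranges: [-3.01, 3.01], [-1.01, 2.22], [0.06, 2.58], [-1.02, 4.17], [0.09, 2.62], [-3.14, 3.14]. Speed limits (rad/s): [2.57, 2.57, 3.14, 3.14, 3.14, 3.14].

## Interface

Orientations are given as a rotation vector (axis times angle).
In Python, from station import * gives the robot as it stands.
- The arm moves only by the shell command python3 -m crank 'ROWS' [OPENING] [FORCE]. ROWS is JSON, a list of rows, each an object with "offset": the shift along the tool's x, y, z in m, a list of three; "twist": the turn, a rotation vector about the tool's x, y, z in degrees, a list of three. In form: [{"offset": [x, y, z], "twist": [rx, ry, rz]}, ...]. A call has 1 to 20 rows; each row is the pose to reach, as a shift and turn from the pose commanded when the call began, along the tool's axes at that moment; what a row does not reach only later rows make up. A row lasts 1/8 s, in which the tool goes at most 62.5 mm and 10.7 degrees, less where a joint would pass 70% of its speed; a pose out of reach is approached as far as the arm can. A call with a gripper value outside its range is refused whole. OPENING is the opening, from 0 (shut) to 1 (fully open), set as the call begins (- or left out, the last holds). The fingers move at their own pace and stop on an object; FORCE is the grip in N (left out, the last holds). Time passes only in rows, so rows that repeat a pose let the fingers close. It gives the time, the measured TCP pose, the force, the opening and the grip force at its end, in the units of the state.
- get_obs(): the state, without advancing time (a new reading comes with each control period).
- get_image(name): name is "scene" or "top" or "wrist"; returns the picture (400x640x3 uint8, red, green, blue); there is no depth.
- get_calibration(name): a dict with "intrinsics" (3x3 intrinsics, pixels), "world_from_camera" (4x4, takes a point from camera to world coordinates); the wrist camera has in their place "tool_from_camera" (4x4, takes a point from camera to tool coordinates, whose origin is the TCP and whose axes are the flange's). Camera axes: x right, y up, looking along -z (the intrinsics and any distortion apply to the point x, -y, -z); pixel columns grow to the right and rows downward; lengths in m; the calibration is good to about 2 mm. A picture is of the moment at which its call begins: read the wrist's pose just before it. get_calibration takes no time and is no camera call.
- finish_job(): hands the job in; it is judged then, once.
Trained networks look in the newest picture that a camera, given by its name, has taken for a name from the list of things; names that differ only in an ending like _2 or _b are one class to them, and where a whole thing is asked for, a point or a joint stands for the part that bears it (a point fixed in the world has none). Each returns a list of dicts, best first, with "confidence" (0 to 1); they miss things now and then, are a little off and sometimes report something else, mostly with a low value. They report only what shows in the picture. A call takes as long as a camera call. They do not tell look-alikes from the thing itself.
- cut_out(query, camera): "region" (400x640 bool, what is visible of it) and "rect" ([centre column, centre row, width, height] in pixels, round what is visible of it).
The state is a dict: "t": time; "q": joint angles; "dq": joint speeds; "effort": joint torques, N m; "tool_pos": TCP position; "tool_rot": TCP orientation; "contact_force": force on the tool from outside, world axes, zero at the start; "wrist_torque": the same for the moment, N m; "opening": finger opening in m; "grip_force": force on a finger pad.
Only numpy, scipy, OpenCV 4.12 (cv2) and the standard library are available. Lean on these libraries where they do the work, as an engineer would, in place of code of your own. Each camera call takes 0.05 s, during which the arm holds its last target. There are 200 camera calls.

## Working session

There is one attempt and no reset: what is moved stays moved. The work goes in short steps, Python scripts to look and compute and a shell command to move; the robot and the scene stay as the last step left them, time stands still between calls to the robot, and variables do not carry over. Pictures are saved under pics/ and viewed, at most 10 in all, crops included, and the job is handed in when it is done.

```bash
mkdir -p pics; ls; cat > h.py <<'E'
import numpy as np, cv2
from scipy.spatial.transform import Rotation as R
from station import *
def save(n,im): cv2.imwrite('pics/'+n, im[:,:,::-1])
def cam(name,o=None):
    c=get_calibration(name); K=np.array(c['intrinsics'])
    if 'world_from_camera' in c: T=np.array(c['world_from_camera'])
    else:
        W=np.eye(4); W[:3,:3]=R.from_rotvec(o['tool_rot']).as_matrix(); W[:3,3]=o['tool_pos']; T=W@np.array(c['tool_from_camera'])
    return K,T
def px2w(K,T,uv,z):
    uv=np.atleast_2d(np.array(uv,float)); d=np.c_[(uv[:,0]-K[0,2])/K[0,0],-(uv[:,1]-K[1,2])/K[1,1],-np.ones(len(uv))]@T[:3,:3].T
    return T[:3,3]+d*((z-T[2,3])/d[:,2])[:,None]
def w2px(K,T,p):
    c=(np.atleast_2d(p)-T[:3,3])@T[:3,:3]; return np.c_[K[0,2]+K[0,0]*c[:,0]/-c[:,2],K[1,2]-K[1,1]*c[:,1]/-c[:,2]]
E
python3 - <<'E'
from h import *
a=get_image('scene');b=get_image('top')
save('s0.png',a);save('t0.png',b)
for n in ('scene','top'):
    c=get_calibration(n);print({k:np.round(np.array(v),4).tolist() if not isinstance(v,str) else v for k,v in c.items()})
o=get_obs();print(o)
for q in ['longneck_center','flask','slim','rack','cutter','stop_face','wing']:
    for r in cut_out(q,'top')[:4]: print(q,round(r['confidence'],2),np.round(r['rect'],1))
E
```

```text
pics
{'intrinsics': [[386.9051, 0.0, 321.6211], [0.0, 386.9051, 197.1756], [0.0, 0.0, 1.0]], 'world_from_camera': [[0.0234, -0.8652, 0.5009, 0.8283], [0.9997, 0.0223, -0.0082, 0.0282], [-0.004, 0.5009, 0.8655, 0.7463], [0.0, 0.0, 0.0, 1.0]]}
{'intrinsics': [[432.1763, 0.0, 318.1723], [0.0, 432.1763, 198.4366], [0.0, 0.0, 1.0]], 'world_from_camera': [[0.0259, 0.9976, -0.0647, 0.3626], [-0.9997, 0.0255, -0.0059, 0.0503], [-0.0042, 0.0648, 0.9979, 1.0292], [0.0, 0.0, 0.0, 1.0]]}
{'t': 0.1, 'q': array([-1.38898201e+00,  5.33117413e-02,  1.61416941e+00, -3.95090333e-06,
        1.47598448e+00, -1.19023095e-01]), 'dq': array([-0.00086891, -0.00112869, -0.00293651, -0.00032148, -0.0004385 ,
       -0.00031037]), 'effort': array([ 1.70651761e-03, -3.94899881e+01, -3.71364498e+01, -2.12949334e-05,
        3.84449173e-03, -8.19469932e-06]), 'tool_pos': array([ 0.18508276, -0.59637539,  0.23016539]), 'tool_rot': array([-3.10426822e+00, -4.70494398e-01,  9.84691404e-05]), 'contact_force': array([-0.14766056, -0.53471079,  0.47779222]), 'wrist_torque': array([-0.05988538,  0.01564509, -0.0241063 ]), 'grip_force': 0.0, 'opening': 0.08514208158482871}
longneck_center 0.66 [208.4 308.4  62.1 103.1]
flask 0.59 [236.4 193.1  82.5  37.1]
flask 0.27 [400.9 131.4  44.5  30.5]
slim 0.59 [239.9 149.5  88.2  25. ]
rack 0.9 [232.6 150.1  60.5 138.1]
rack 0.4 [401.4 131.8  44.1  30.4]
cutter 0.58 [428.3 144.4 120.6  71.3]
cutter 0.2 [246.3 103.6 107.6  35. ]
stop_face 0.64 [399.9 131.7  42.3  27.7]
stop_face 0.22 [426.5 143.2 126.8  66.9]
wing 0.58 [396.1 131.5  22.5  11.6]
```

View pics/t0.png

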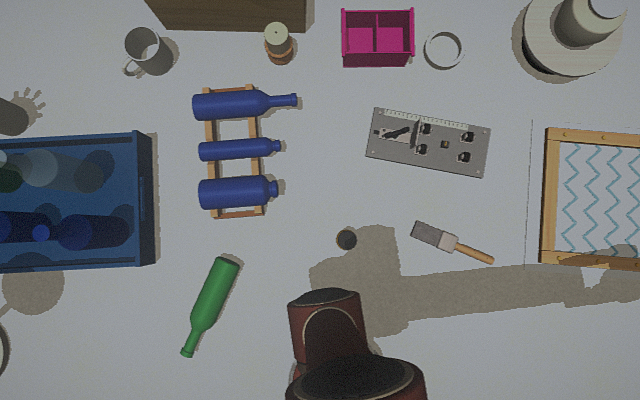

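View pics/s0.png

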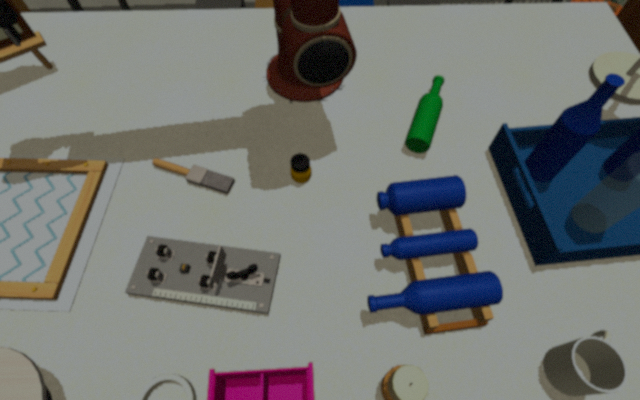

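Top view: the candidates for the long-necked bottle are the blue one in the rack at (245,103), slim at (240,150), flask at (237,193), the green look-alike at (208,308), and loose blue bottles in the crate at (40,230). I choose (245,103), because it lies in a rack notch and has the long neck. The cutter is at (428,144), backstop at (416,135), wing at (397,131).

```bash
python3 - <<'E'
from h import *
b=cv2.imread('pics/t0.png'); 
c1=cv2.resize(b[80:220,185:305],None,fx=3.2,fy=3.2,interpolation=cv2.INTER_CUBIC)
c2=cv2.resize(b[95:190,355:500],None,fx=5.5,fy=5.5,interpolation=cv2.INTER_CUBIC)
cv2.imwrite('pics/c2.png',c2)
K,T=cam('top')
hsv=cv2.cvtColor(b,cv2.COLOR_BGR2HSV)
m=((hsv[:,:,0]>105)&(hsv[:,:,0]<130)&(hsv[:,:,1]>120)).astype(np.uint8); m[:,:180]=0;m[:,310:]=0;m[:80]=0;m[220:]=0
n,l,s,ce=cv2.connectedComponentsWithStats(m)
for i in range(1,n):
    if s[i,4]<200: continue
    ys,xs=np.where(l==i); w=px2w(K,T,np.c_[xs,ys],0.062)[:,:2]
    # axis from body part column-midlines
    mu=w.mean(0);d=np.linalg.svd(w-mu,full_matrices=False)[2][0]; d*=-np.sign(d[1])
    t=(w-mu)@d; nn=(w-mu)@[-d[1],d[0]]
    print(s[i],'mean',mu.round(4),'dir',d.round(4),'yaw',np.degrees(np.arctan2(d[1],d[0])).round(2),'len',np.ptp(t).round(4),'base',(mu+d*t.min()).round(4),'tip',(mu+d*t.max()).round(4),'w',np.ptp(nn).round(4))
    for a in (.02,.05,.1,.13,.2,.22):
        k=abs(t-t.min()-a)<.006
        if k.any(): print('  ',a,((nn[k].max()+nn[k].min())/2).round(4),np.ptp(nn[k]).round(4))
E
```

```text
[ 192   90  104   29 1841] mean [0.6396 0.2494] dir [ 0.0955 -0.9954] yaw -84.52 len 0.2356 base [0.63   0.3487] tip [0.6525 0.1142] w 0.0575
   0.02 -0.0003 0.0518
   0.05 -0.0012 0.0541
   0.1 -0.0002 0.054
   0.13 -0.0008 0.0558
   0.2 -0.0016 0.023
   0.22 -0.0004 0.019
[ 199  138   81   22 1265] mean [0.5348 0.2435] dir [ 0.1027 -0.9947] yaw -84.1 len 0.1823 base [0.526  0.3287] tip [0.5447 0.1474] w 0.0421
   0.02 -0.0004 0.0394
   0.05 -0.0014 0.0414
   0.1 0.0 0.0396
   0.13 0.0002 0.0396
[ 198  176   68   33 1622] mean [0.435  0.2532] dir [ 0.0972 -0.9953] yaw -84.42 len 0.1498 base [0.4279 0.3259] tip [0.4424 0.1767] w 0.066
   0.02 -0.0008 0.0595
   0.05 0.0006 0.0612
   0.1 0.0001 0.0635
   0.13 0.0005 0.0635
```

View pics/c2.png

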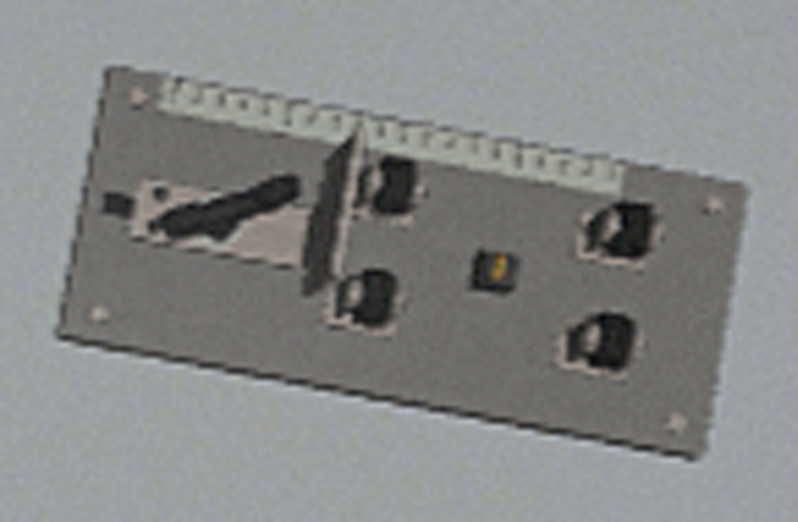

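```bash
cat >> h.py <<'E'
def rel(pos,xh,o=None):
    "offset (mm) and twist (deg) for TCP pos, tool-down with tool x heading xh deg"
    o=o or get_obs(); W=R.from_rotvec(o['tool_rot']); a=np.radians(xh)
    G=R.from_matrix(np.array([[np.cos(a),np.sin(a),0],[np.sin(a),-np.cos(a),0],[0,0,-1]]))
    return (W.inv().apply(np.array(pos)-o['tool_pos'])*1000).round(1),(W.inv()*G).as_rotvec(degrees=True).round(2)
def head(o): 
    x=R.from_rotvec(o['tool_rot']).as_matrix()[:,0]; return np.degrees(np.arctan2(x[1],x[0]))
E
python3 - <<'E'
from h import *
K,T=cam('top')
px=np.array([[107,67],[747,186],[705,458],[60,337]])/5.5+[355,95]
w=px2w(K,T,px,.02)[:,:2];print(w.round(4),np.linalg.norm(np.diff(w,axis=0),axis=1)); 
d=w[1]-w[0]+w[2]-w[3];yaw=np.degrees(np.arctan2(d[1],d[0]));print('center',w.mean(0),'yaw',yaw)
d/=np.linalg.norm(d);n=np.array([-d[1],d[0]])
for nm,p,z in [('r1',(390,185),.05),('r2',(365,298),.05),('r3',(620,228),.05),('r4',(600,342),.05),('pl1',(362,130),.1),('pl2',(320,295),.1),('w1',(165,222),.064),('w2',(292,187),.064)]:
    q=px2w(K,T,np.array(p)/5.5+[355,95],z)[0,:2];print(nm,q.round(4),'rel',((q-w.mean(0))@d).round(4),((q-w.mean(0))@n).round(4))
c=get_calibration('wrist');print(np.round(c['tool_from_camera'],4),np.round(c['intrinsics'],1))
o=get_obs();print(head(o))
X=np.array(c['tool_from_camera'])
xh=yaw+180
ctr=w.mean(0)
for xh in (yaw+180,):
    print(rel([ctr[0]-.08,ctr[1],.30],xh))
E
```

```text
[[ 0.6483 -0.0716]
 [ 0.6032 -0.3469]
 [ 0.4853 -0.3291]
 [ 0.5304 -0.0535]] [0.27904575 0.11918817 0.27923026]
center [ 0.5667818  -0.20027033] yaw -99.29644148723935
r1 [ 0.5927 -0.1866] rel -0.0176 0.0234
r2 [ 0.5449 -0.1767] rel -0.0197 -0.0254
r3 [ 0.577  -0.2824] rel 0.0794 0.0233
r4 [ 0.5289 -0.2743] rel 0.0791 -0.0254
pl1 [ 0.6028 -0.1633] rel -0.0423 0.0295
pl2 [ 0.5364 -0.1474] rel -0.0473 -0.0386
w1 [ 0.5718 -0.0912] rel -0.1085 -0.0127
w2 [ 0.5876 -0.1431] rel -0.0598 0.0113
[[-3.000e-04  9.602e-01  2.792e-01  6.960e-02]
 [ 1.000e+00  4.000e-04 -3.000e-04 -6.000e-04]
 [-4.000e-04  2.792e-01 -9.602e-01 -1.423e-01]
 [ 0.000e+00  0.000e+00  0.000e+00  1.000e+00]] [[304.3   0.  319.8]
 [  0.  304.3 202.6]
 [  0.    0.    1. ]]
17.237016929778257
(array([ 405.6, -289.4,  -68.7]), array([-1.000e-02, -1.000e-02, -6.347e+01]))
```

```bash
python3 -m crank '[{"offset":[0.491,-0.284,0.031],"twist":[0,0,-63.5]},{"offset":[0.491,-0.284,0.031],"twist":[0,0,-63.5]},{"offset":[0.491,-0.284,0.031],"twist":[0,0,-63.5]},{"offset":[0.491,-0.284,0.031],"twist":[0,0,-63.5]},{"offset":[0.491,-0.284,0.031],"twist":[0,0,-63.5]},{"offset":[0.491,-0.284,0.031],"twist":[0,0,-63.5]},{"offset":[0.491,-0.284,0.031],"twist":[0,0,-63.5]},{"offset":[0.491,-0.284,0.031],"twist":[0,0,-63.5]},{"offset":[0.491,-0.284,0.031],"twist":[0,0,-63.5]},{"offset":[0.491,-0.284,0.031],"twist":[0,0,-63.5]},{"offset":[0.491,-0.284,0.031],"twist":[0,0,-63.5]},{"offset":[0.491,-0.284,0.031],"twist":[0,0,-63.5]}]' 1 40
python3 - <<'E'
from h import *
o=get_obs();im=get_image('wrist');save('w1.png',im);np.savez('o1.npz',p=o['tool_pos'],r=o['tool_rot'])
print(o['t'],o['tool_pos'],head(o),o['q'].round(3))
cv2.imwrite('pics/w1b.png',cv2.resize(im[40:360,160:480,::-1],None,fx=1.87,fy=1.87,interpolation=cv2.INTER_CUBIC))
E
```

```text
t: 1.95
tool_pos: [0.5694, -0.1813, 0.2004]
tool_rot: [2.395, 2.033, -0.0]
contact_force: [0.7, -0.0, 0.3]
opening: 0.0855
grip_force: 0.0
1.95 [ 0.56937767 -0.18126999  0.20042725] 80.64570023573567 [-0.433  0.009  1.71  -0.     1.423 -0.269]
```

View pics/w1b.png

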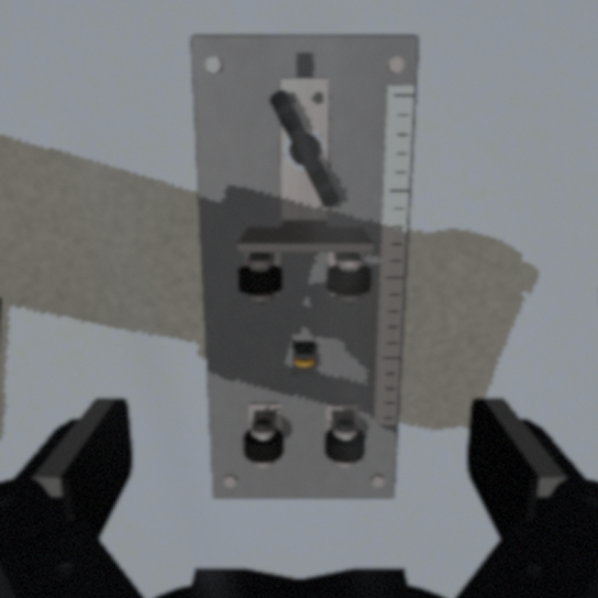

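The wrist view shows the cutter upright: plate corners (191,36), (418,36), (396,497) and (214,497), wing hub (305,150) with tips (280,98) and (337,200), and backstop edge around row 240 between columns 240 and 372. The rollers sit at (260,278), (349,278), (263,443) and (345,443).

```bash
python3 - <<'E'
from h import *
z=np.load('o1.npz');o={'tool_pos':z['p'],'tool_rot':z['r']}
K,T=cam('wrist',o);print('cam',T[:3,3].round(4))
P=lambda uv,z: px2w(K,T,np.array(uv)/1.87+[160,40],z)[:,:2]
w=P([(191,36),(418,36),(396,497),(214,497)],.02)
c=w.mean(0); d=(w[2]+w[3]-w[0]-w[1]);L=np.linalg.norm(d)/2; d/=2*L; n=np.array([-d[1],d[0]])
print(w.round(4),'c',c.round(4),'yaw',np.degrees(np.arctan2(d[1],d[0])),'L',L,np.linalg.norm(w[1]-w[0]),np.linalg.norm(w[2]-w[3]))
for nm,uv,zz in [('hub',(305,150),.064),('tip1',(280,98),.064),('tip2',(337,200),.064),('plL far',(240,243),.1),('plR far',(372,243),.1),('plL near',(240,249),.1),('plR near',(372,249),.1),('plTopback',(305,228),.1),('r1',(260,278),.044),('r2',(349,278),.044),('r3',(263,443),.044),('r4',(345,443),.044),('score',(304,350),.043)]:
    q=P([uv],zz)[0]; print(nm,q.round(4),((q-c)@d).round(4),((q-c)@n).round(4))
K2,T2=cam('wrist',o)
# predicted px for model: origin rel
E
```

```text
cam [ 0.5795 -0.111   0.3427]
[[ 0.5326 -0.0517]
 [ 0.6489 -0.0709]
 [ 0.6056 -0.3443]
 [ 0.4879 -0.3248]] c [ 0.5687 -0.1979] yaw -99.14623350036649 L 0.2767640792549227 0.11789154222959491 0.11929947868151973
hub [ 0.5815 -0.1169] -0.0821 -0.0003
tip1 [ 0.5738 -0.0921] -0.1053 -0.0118
tip2 [ 0.5931 -0.1425] -0.0586 0.0152
plL far [ 0.5474 -0.1497] -0.0442 -0.0287
plR far [ 0.6035 -0.159 ] -0.044 0.0282
plL near [ 0.5469 -0.1523] -0.0416 -0.0288
plR near [ 0.6032 -0.1616] -0.0414 0.0283
plTopback [ 0.5761 -0.1479] -0.0506 -0.0007
r1 [ 0.547  -0.1791] -0.0151 -0.0244
r2 [ 0.5944 -0.187 ] -0.0149 0.0236
r3 [ 0.5306 -0.2776] 0.0847 -0.0249
r4 [ 0.5783 -0.2855] 0.0849 0.0233
score [ 0.5638 -0.2243] 0.0268 -0.0007
```

```bash
python3 -m crank '[{"offset":[0.46,-0.007,0.02],"twist":[0,0,-15]},{"offset":[0.46,-0.007,0.02],"twist":[0,0,-15]},{"offset":[0.46,-0.007,0.02],"twist":[0,0,-15]},{"offset":[0.46,-0.007,0.02],"twist":[0,0,-15]},{"offset":[0.46,-0.007,0.02],"twist":[0,0,-15]},{"offset":[0.46,-0.007,0.02],"twist":[0,0,-15]},{"offset":[0.46,-0.007,0.02],"twist":[0,0,-15]},{"offset":[0.46,-0.007,0.02],"twist":[0,0,-15]},{"offset":[0.46,-0.007,0.02],"twist":[0,0,-15]},{"offset":[0.46,-0.007,0.02],"twist":[0,0,-15]}]'
python3 - <<'E'
from h import *
o=get_obs();im=get_image('wrist');save('w2.png',im)
K,T=cam('wrist',o);print(o['t'],o['tool_pos'],head(o),T[:3,3])
hsv=cv2.cvtColor(im,cv2.COLOR_RGB2HSV)
m=((hsv[:,:,0]>105)&(hsv[:,:,0]<130)&(hsv[:,:,1]>120)).astype(np.uint8)
n,l,s,ce=cv2.connectedComponentsWithStats(m);print(s[s[:,4]>300])
vis=im.copy()
p0=np.array([.637,.274]);a=np.radians(-84.4);d=np.array([np.cos(a),np.sin(a)]);nn=np.array([-d[1],d[0]])
for t in (-.075,0,.065,.157):
    for e in (-.03,0,.03):
        u=w2px(K,T,np.r_[p0+d*t+nn*e,.062])[0]; cv2.circle(vis,tuple(int(v) for v in u),2,(255,0,0),-1)
save('w2v.png',vis)
E
```

```text
t: 3.25
tool_pos: [0.6374, 0.273, 0.1804]
tool_rot: [2.11, 2.327, -0.001]
contact_force: [0.8, -0.3, -0.5]
opening: 0.0855
grip_force: 0.0
3.25 [0.63742875 0.27297897 0.18042056] 95.62127409476702 [0.62904227 0.34387866 0.32263837]
[[     0      0    640    400 220650]
 [   280    116     68    235  11973]
 [   173    120     65    166   5901]
 [    12    123    131    190  16989]]
```

View pics/w2v.png

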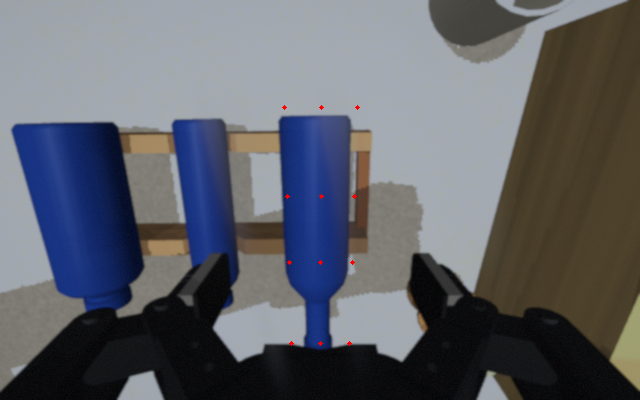

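The long-necked bottle is confirmed: body from (280,116) to (348,260), neck at column 318 down to row 345. My overlay is about 8 mm too far toward the base and 4 mm to the right, so I correct that and descend.

```bash
python3 -m crank '[{"offset":[-0.006,-0.0045,0.04],"twist":[0,0,0]},{"offset":[-0.006,-0.0045,0.08],"twist":[0,0,0]},{"offset":[-0.006,-0.0045,0.115],"twist":[0,0,0]},{"offset":[-0.006,-0.0045,0.14],"twist":[0,0,0]},{"offset":[-0.006,-0.0045,0.14],"twist":[0,0,0]},{"offset":[-0.006,-0.0045,0.14],"twist":[0,0,0]}]' 1 40 && python3 -m crank '[{"offset":[0,0,0],"twist":[0,0,0]},{"offset":[0,0,0],"twist":[0,0,0]},{"offset":[0,0,0],"twist":[0,0,0]},{"offset":[0,0,0],"twist":[0,0,0]},{"offset":[0,0,0],"twist":[0,0,0]},{"offset":[0,0,0],"twist":[0,0,0]}]' 0 40
```

```text
t: 4.05
tool_pos: [0.6343, 0.2678, 0.0419]
tool_rot: [2.108, 2.328, 0.003]
contact_force: [0.2, -0.8, -0.2]
opening: 0.0856
grip_force: 0.0
t: 4.8
tool_pos: [0.634, 0.2686, 0.0426]
tool_rot: [2.106, 2.329, 0.002]
contact_force: [-1.6, -1.7, 5.5]
opening: 0.0589
grip_force: 42.4
```

```bash
python3 -m crank '[{"offset":[0,0,-0.01],"twist":[0,0,0]},{"offset":[0,0,-0.03],"twist":[0,0,0]},{"offset":[0,0,-0.06],"twist":[0,0,0]},{"offset":[0,0,-0.09],"twist":[0,0,0]},{"offset":[0,0,-0.12],"twist":[0,0,0]},{"offset":[0,0,-0.14],"twist":[0,0,0]},{"offset":[0,0,-0.14],"twist":[0,0,0]},{"offset":[0,0,-0.14],"twist":[0,0,0]}]'
python3 - <<'E'
from h import *
o=get_obs();im=get_image('wrist');save('w3.png',im)
K,T=cam('wrist',o);print(o['t'],o['tool_pos'],head(o),o['contact_force'],o['wrist_torque'],o['opening'])
W=R.from_rotvec(o['tool_rot']).as_matrix();print(W.round(4))
hsv=cv2.cvtColor(im,cv2.COLOR_RGB2HSV)
m=((hsv[:,:,0]>105)&(hsv[:,:,0]<130)&(hsv[:,:,1]>100)).astype(np.uint8)
n,l,s,ce=cv2.connectedComponentsWithStats(m);print(s[s[:,4]>300])
E
```

```text
t: 5.8
tool_pos: [0.6325, 0.2683, 0.1789]
tool_rot: [-2.107, -2.329, 0.003]
contact_force: [0.1, -0.1, -2.5]
opening: 0.059
grip_force: 43.6
5.8 [0.63252399 0.26829715 0.17888996] 95.73318119007783 [ 0.13300185 -0.10544777 -2.51591432] [ 0.04694217 -0.0138329   0.00769211] 0.05904641532639527
[[-9.99e-02  9.95e-01 -2.10e-03]
 [ 9.95e-01  9.99e-02 -6.00e-04]
 [-4.00e-04 -2.20e-03 -1.00e+00]]
[[     0      0    640    400 195930]
 [   241    104    156    257  34959]
 [   178    115     64    172   7555]
 [    17    118    130    193  17371]]
```

View pics/w3.png

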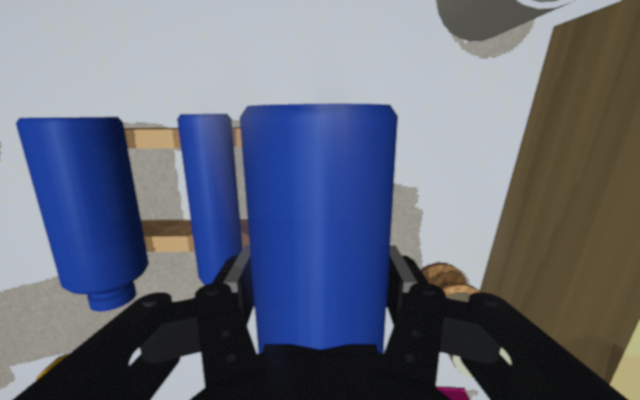

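The bottle is held level (about 2.5 N, opening 59 mm), with its base rim at row 104, which puts the base about 73 mm ahead of the TCP. The other two bottles are still in place. Carry it over.

```bash
python3 -m crank '[{"offset":[-0.02,-0.005,0],"twist":[0,0,1]},{"offset":[-0.06,-0.015,0],"twist":[0,0,2.5]},{"offset":[-0.11,-0.027,0],"twist":[0,0,4]},{"offset":[-0.165,-0.04,0],"twist":[0,0,5.5]},{"offset":[-0.22,-0.053,0],"twist":[0,0,7]},{"offset":[-0.275,-0.067,0],"twist":[0,0,8.5]},{"offset":[-0.33,-0.08,0],"twist":[0,0,10]},{"offset":[-0.385,-0.093,0],"twist":[0,0,11.5]},{"offset":[-0.435,-0.105,0],"twist":[0,0,13]},{"offset":[-0.475,-0.115,0],"twist":[0,0,14]},{"offset":[-0.494,-0.12,0],"twist":[0,0,14.9]},{"offset":[-0.494,-0.12,0],"twist":[0,0,14.9]},{"offset":[-0.494,-0.12,0],"twist":[0,0,14.9]},{"offset":[-0.494,-0.12,0],"twist":[0,0,14.9]}]'
python3 - <<'E'
from h import *
o=get_obs();im=get_image('scene')
print(o['tool_pos'],head(o),o['contact_force'])
cv2.imwrite('pics/s4.png',cv2.resize(im[150:330,90:320,::-1],None,fx=3,fy=3,interpolation=cv2.INTER_CUBIC))
print(rel([.5627,-.2354,.065],80.8,o))
E
```

```text
t: 7.6
tool_pos: [0.5634, -0.2337, 0.1802]
tool_rot: [-2.39, -2.039, -0.0]
contact_force: [-0.4, 0.9, -1.9]
opening: 0.0588
grip_force: 43.7
[ 0.56341236 -0.23373335  0.18016946] 80.93069729053082 [-0.40985798  0.8549236  -1.86806911]
(array([ -1.8,  -0.4, 115.2]), array([-0.01, -0.02,  0.13]))
```

```bash
python3 -m crank '[{"offset":[-0.001,-0.0005,0.02],"twist":[0,0,0.1]},{"offset":[-0.001,-0.0005,0.05],"twist":[0,0,0.1]},{"offset":[-0.001,-0.0005,0.08],"twist":[0,0,0.1]},{"offset":[-0.001,-0.0005,0.1],"twist":[0,0,0.1]},{"offset":[-0.001,-0.0005,0.11],"twist":[0,0,0.1]},{"offset":[-0.001,-0.0005,0.115],"twist":[0,0,0.1]},{"offset":[-0.001,-0.0005,0.115],"twist":[0,0,0.1]},{"offset":[-0.001,-0.0005,0.115],"twist":[0,0,0.1]}]'
python3 - <<'E'
from h import *
o=get_obs();im=get_image('scene');w=get_image('wrist');save('w5.png',w)
print(o['tool_pos'],head(o),o['contact_force'])
a=cv2.resize(im[200:330,110:310,::-1],None,fx=4,fy=4,interpolation=cv2.INTER_CUBIC);cv2.imwrite('pics/s5.png',a)
E
python3 -m crank '[{"offset":[0,0,0.001],"twist":[0,0,0]},{"offset":[0,0,0.002],"twist":[0,0,0]},{"offset":[0,0,0.003],"twist":[0,0,0]},{"offset":[0,0,0.003],"twist":[0,0,0]}]'
```

```text
t: 8.65
tool_pos: [0.5633, -0.2364, 0.0665]
tool_rot: [2.392, 2.033, 0.001]
contact_force: [0.2, -1.1, -2.7]
opening: 0.0588
grip_force: 43.7
[ 0.56332039 -0.2363608   0.06652707] 80.73102503131504 [ 0.20268373 -1.11864522 -2.74337724]
t: 9.25
tool_pos: [0.5624, -0.2358, 0.0621]
tool_rot: [-2.393, -2.034, 0.0]
contact_force: [0.5, -0.1, -2.6]
opening: 0.0587
grip_force: 43.7
```

View pics/s5.png

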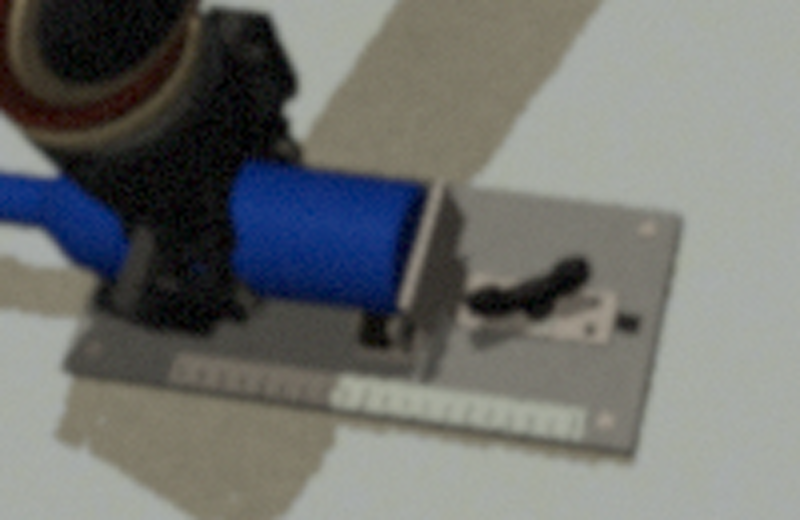

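The scene view shows the bottle in line, its base edge at (410,300) just short of the plate. It is not on the rollers yet, so I keep lowering.

```bash
python3 -m crank '[{"offset":[0,0,0.001],"twist":[0,0,0]},{"offset":[0,0,0.002],"twist":[0,0,0]},{"offset":[0,0,0.002],"twist":[0,0,0]},{"offset":[0,0,0.002],"twist":[0,0,0]}]'; python3 -m crank '[{"offset":[0,0,0.001],"twist":[0,0,0]},{"offset":[0,0,0.0015],"twist":[0,0,0]},{"offset":[0,0,0.0015],"twist":[0,0,0]}]'
```

```text
t: 9.75
tool_pos: [0.5626, -0.2359, 0.0603]
tool_rot: [-2.394, -2.035, 0.0]
contact_force: [-0.0, 1.0, -2.1]
opening: 0.0591
grip_force: 43.7
t: 10.12
tool_pos: [0.5627, -0.236, 0.059]
tool_rot: [2.393, 2.034, 0.0]
contact_force: [1.8, -0.8, -0.8]
opening: 0.0588
grip_force: 43.7
```

```bash
python3 -m crank '[{"offset":[0,0,0.0005],"twist":[0,0,0]},{"offset":[0,0,0.0005],"twist":[0,0,0]}]'; python3 -m crank '[{"offset":[0.001,0,0],"twist":[0,0,0]},{"offset":[0.002,0,0],"twist":[0,0,0]},{"offset":[0.003,0,0],"twist":[0,0,0]},{"offset":[0.003,0,0],"twist":[0,0,0]}]';  python3 -m crank '[{"offset":[0.001,0,0],"twist":[0,0,0]},{"offset":[0.002,0,0],"twist":[0,0,0]},{"offset":[0.002,0,0],"twist":[0,0,0]}]'
```

```text
t: 10.38
tool_pos: [0.5629, -0.236, 0.0589]
tool_rot: [2.393, 2.034, 0.001]
contact_force: [-1.0, 0.8, 2.3]
opening: 0.0587
grip_force: 43.9
t: 10.88
tool_pos: [0.5635, -0.2334, 0.0589]
tool_rot: [2.393, 2.034, 0.0]
contact_force: [0.8, -4.2, 2.2]
opening: 0.0587
grip_force: 43.9
t: 11.25
tool_pos: [0.5637, -0.2316, 0.0588]
tool_rot: [2.393, 2.033, -0.0]
contact_force: [1.3, -5.9, 5.2]
opening: 0.0587
grip_force: 44.0
```

```bash
for i in 1 2; do :; done; python3 -m crank '[{"offset":[0.001,0,-0.0003],"twist":[0,0,0]},{"offset":[0.001,0,-0.0003],"twist":[0,0,0]}]'; python3 -m crank '[{"offset":[0.001,0,0],"twist":[0,0,0]},{"offset":[0.001,0,0],"twist":[0,0,0]}]'; python3 -m crank '[{"offset":[0.001,0,0],"twist":[0,0,0]},{"offset":[0.001,0,0],"twist":[0,0,0]}]'
python3 - <<'E'
from h import *
o=get_obs();im=get_image('scene')
a=cv2.resize(im[200:330,110:310,::-1],None,fx=4,fy=4,interpolation=cv2.INTER_CUBIC);cv2.imwrite('pics/s6.png',a)
E
```

```text
t: 11.5
tool_pos: [0.5637, -0.2316, 0.0588]
tool_rot: [2.392, 2.032, -0.003]
contact_force: [0.2, -7.9, 1.6]
opening: 0.059
grip_force: 43.8
t: 11.75
tool_pos: [0.5638, -0.2314, 0.0589]
tool_rot: [2.391, 2.031, -0.004]
contact_force: [-0.6, -10.1, 1.4]
opening: 0.0588
grip_force: 43.8
t: 12.0
tool_pos: [0.5639, -0.2305, 0.0589]
tool_rot: [2.391, 2.031, -0.004]
contact_force: [-0.7, -11.2, 0.8]
opening: 0.0588
grip_force: 43.8
```

View pics/s6.png

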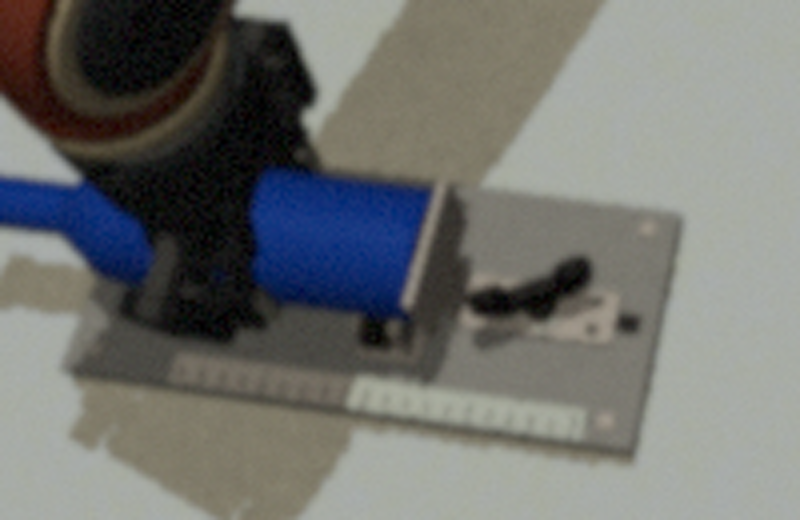

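Base edge meets the plate at (405,305), and the push force has levelled off at 11 N, so the bottle is against the backstop. I relax the push, then let go.

```bash
python3 -m crank '[{"offset":[-0.001,0,0],"twist":[0,0,0]},{"offset":[-0.002,0,0],"twist":[0,0,0]},{"offset":[-0.003,0,0],"twist":[0,0,0]},{"offset":[-0.003,0,0],"twist":[0,0,0]}]' - 25; python3 -m crank '[{"offset":[0,0,0],"twist":[0,0,0]},{"offset":[0,0,0],"twist":[0,0,0]},{"offset":[0,0,0],"twist":[0,0,0]},{"offset":[0,0,0],"twist":[0,0,0]},{"offset":[0,0,0],"twist":[0,0,0]},{"offset":[0,0,0],"twist":[0,0,0]}]' 1
```

```text
t: 12.55
tool_pos: [0.5636, -0.2306, 0.0588]
tool_rot: [-2.393, -2.035, -0.001]
contact_force: [1.1, -1.4, 4.5]
opening: 0.0589
grip_force: 44.1
t: 13.3
tool_pos: [0.5634, -0.231, 0.0586]
tool_rot: [-2.394, -2.035, 0.0]
contact_force: [-0.1, 0.4, 0.3]
opening: 0.0859
grip_force: 0.0
```

```bash
python3 -m crank '[{"offset":[0,0,-0.02],"twist":[0,0,0]},{"offset":[0,0,-0.06],"twist":[0,0,0]},{"offset":[0,0,-0.12],"twist":[0,0,0]},{"offset":[0.05,0,-0.13],"twist":[0,0,-10]},{"offset":[0.1,0,-0.13],"twist":[0,0,-20]},{"offset":[0.1155,0,-0.13],"twist":[0,0,-26]},{"offset":[0.1155,0,-0.13],"twist":[0,0,-26]},{"offset":[0.1155,0,-0.13],"twist":[0,0,-26]},{"offset":[0.1155,0,-0.13],"twist":[0,0,-26]}]' 0.4
python3 - <<'E'
from h import *
o=get_obs();im=get_image('wrist');save('w7.png',im);K,T=cam('wrist',o)
np.savez('o7.npz',p=o['tool_pos'],r=o['tool_rot']);print(o['tool_pos'],head(o),o['q'].round(3),T[:3,3])
cv2.imwrite('pics/w7b.png',cv2.resize(im[130:400,180:460,::-1],None,fx=2.2,fy=2.2,interpolation=cv2.INTER_CUBIC))
u=w2px(K,T,[[.582,-.117,.064],[.582,-.117,.037]]);print((u-[180,130])*2.2)
E
```

```text
t: 14.42
tool_pos: [0.5819, -0.118, 0.1888]
tool_rot: [1.877, 2.519, -0.0]
contact_force: [-1.0, -0.6, -0.0]
opening: 0.0342
grip_force: 0.0
[ 0.58189596 -0.11798102  0.1888406 ] 106.61259534966435 [-0.325  0.008  1.73  -0.     1.403 -0.615] [ 0.56014818 -0.04977138  0.33109034]
[[311.74015581 142.85591153]
 [311.37728315 127.54753048]]
```

View pics/w7b.png

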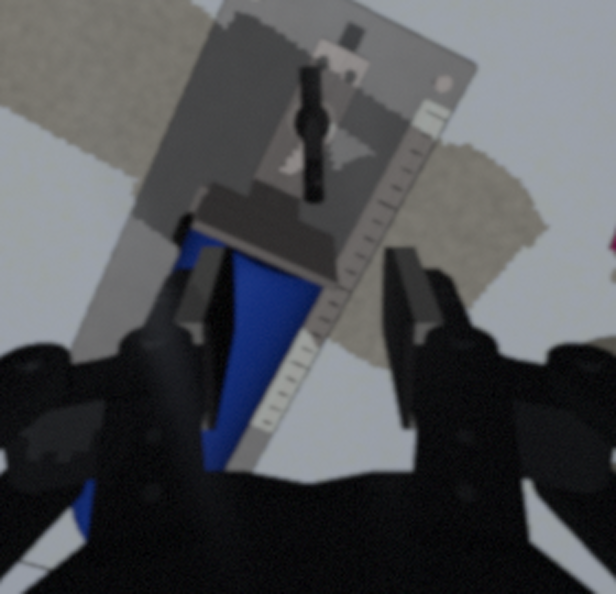

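```bash
python3 - <<'E'
from h import *
z=np.load('o7.npz');o={'tool_pos':z['p'],'tool_rot':z['r']};K,T=cam('wrist',o)
g=lambda uv,zz:px2w(K,T,np.array(uv)/2.2+[180,130],zz)[:,:2]
for h in [106.6,107.6]:
  a=np.radians(h);e=np.array([np.cos(a),np.sin(a)])
  for s in (1,-1):
    print(h,s,[((w2px(K,T,[*(np.array([.582,-.117])+s*.03*e),zz])[0]-[180,130])*2.2).round(0) for zz in (.037,.064)])
l=g([(311,72),(314,198)],.064);dd=l[0]-l[1];print('wing heading',np.degrees(np.arctan2(dd[1],dd[0])),np.linalg.norm(dd))
# plate top edge front (visible edge between (195,228) and (332,283)) at z=.1
p=g([(195,226),(332,281)],.1);print(p,p.mean(0));d=np.array([-.160,-.987]);print('stop-hub along d',(p.mean(0)-[.582,-.117])@d)
print(rel([.582,-.117,.042],107,dict(get_obs())))
E
```

```text
106.6 1 [array([311.,  61.]), array([312.,  70.])]
106.6 -1 [array([311., 191.]), array([312., 211.])]
107.6 1 [array([310.,  61.]), array([311.,  70.])]
107.6 -1 [array([312., 190.]), array([313., 211.])]
wing heading 108.03460706111176 0.053448144253706295
[[ 0.54677498 -0.15077342]
 [ 0.60200352 -0.15768865]] [ 0.57438925 -0.15423103]
stop-hub along d 0.03796475004559174
(array([  0.8,   0.4, 146.7]), array([-0.  ,  0.01, -0.38]))
```

The wrist view shows the base edge along the plate from (195,228) to (332,283), and the wings running from (311,68) to (314,202), i.e. heading about 108°. I go down over the wings.

```bash
python3 -m crank '[{"offset":[0.002,0.0004,0.04],"twist":[0,0,-1]},{"offset":[0.002,0.0004,0.08],"twist":[0,0,-1]},{"offset":[0.002,0.0004,0.11],"twist":[0,0,-1]},{"offset":[0.002,0.0004,0.13],"twist":[0,0,-1]},{"offset":[0.002,0.0004,0.14],"twist":[0,0,-1]},{"offset":[0.002,0.0004,0.145],"twist":[0,0,-1]},{"offset":[0.002,0.0004,0.145],"twist":[0,0,-1]},{"offset":[0.002,0.0004,0.145],"twist":[0,0,-1]}]'; python3 -m crank '[{"offset":[0,0,0],"twist":[0,0,0]},{"offset":[0,0,0],"twist":[0,0,0]},{"offset":[0,0,0],"twist":[0,0,0]},{"offset":[0,0,0],"twist":[0,0,0]}]' 0.16 20
python3 - <<'E'
from h import *
o=get_obs();print(head(o),o['wrist_torque'])
E
```

```text
t: 15.48
tool_pos: [0.5826, -0.1152, 0.0448]
tool_rot: [1.851, 2.536, 0.001]
contact_force: [0.0, -0.2, 0.1]
opening: 0.0343
grip_force: 0.0
t: 15.98
tool_pos: [0.5818, -0.1149, 0.0436]
tool_rot: [-1.852, -2.537, 0.0]
contact_force: [0.2, -0.1, -0.4]
opening: 0.0135
grip_force: 0.0
107.73592824426342 [ 0.00143061 -0.03188162  0.02391276]
```

```bash
python3 -m crank '[{"offset":[0,0,0],"twist":[0,0,4]},{"offset":[0,0,0],"twist":[0,0,8]},{"offset":[0,0,0],"twist":[0,0,12]},{"offset":[0,0,0],"twist":[0,0,16]},{"offset":[0,0,0],"twist":[0,0,20]},{"offset":[0,0,0],"twist":[0,0,24]}]'; python3 -m crank '[{"offset":[0,0,0],"twist":[0,0,4]},{"offset":[0,0,0],"twist":[0,0,8]},{"offset":[0,0,0],"twist":[0,0,12]},{"offset":[0,0,0],"twist":[0,0,16]},{"offset":[0,0,0],"twist":[0,0,20]},{"offset":[0,0,0],"twist":[0,0,24]}]'
python3 - <<'E'
from h import *
o=get_obs();print(head(o),o['wrist_torque'])
im=get_image('scene')
a=cv2.resize(im[200:330,110:310,::-1],None,fx=4,fy=4,interpolation=cv2.INTER_CUBIC);cv2.imwrite('pics/s8.png',a)
E
```

```text
t: 16.73
tool_pos: [0.5825, -0.1144, 0.0437]
tool_rot: [2.342, 2.094, 0.003]
contact_force: [3.6, 2.1, -0.9]
opening: 0.0137
grip_force: 2.1
t: 17.48
tool_pos: [0.583, -0.1146, 0.0439]
tool_rot: [2.725, 1.561, 0.005]
contact_force: [3.8, 1.9, -2.2]
opening: 0.0138
grip_force: 2.2
59.60433330427374 [ 0.22446865 -0.66276935 -0.00586557]
```

View pics/s8.png

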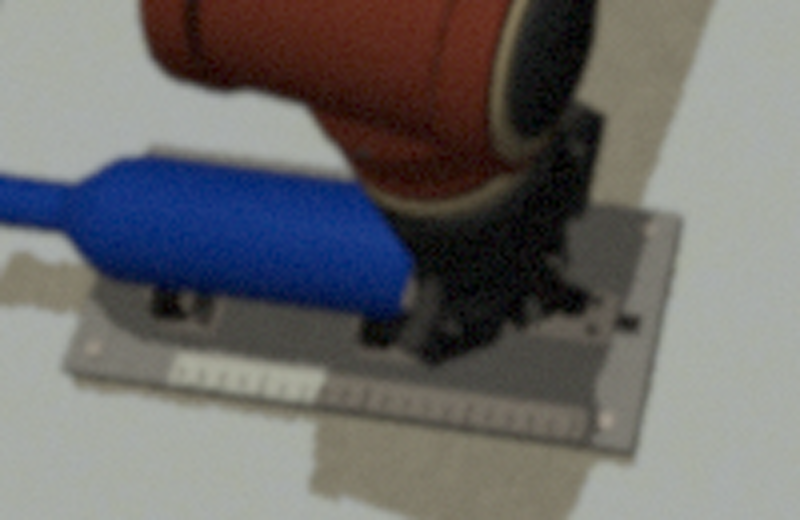

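```bash
python3 -m crank '[{"offset":[0,0.0015,0],"twist":[0,0,4]},{"offset":[0,0.0015,0],"twist":[0,0,8]},{"offset":[0,0.0015,0],"twist":[0,0,12]},{"offset":[0,0.0015,0],"twist":[0,0,16]},{"offset":[0,0.0015,0],"twist":[0,0,16]}]'; python3 -m crank '[{"offset":[0,0,0],"twist":[0,0,3]},{"offset":[0,0,0],"twist":[0,0,6]},{"offset":[0,0,0],"twist":[0,0,8]},{"offset":[0,0,0],"twist":[0,0,8]}]'
python3 - <<'E'
from h import *
o=get_obs();print(head(o),o['wrist_torque'])
E
```

```text
t: 18.15
tool_pos: [0.5832, -0.1154, 0.0437]
tool_rot: [-2.914, -1.173, -0.0]
contact_force: [0.1, 1.8, 0.4]
opening: 0.0137
grip_force: 1.0
t: 18.65
tool_pos: [0.5832, -0.1154, 0.0437]
tool_rot: [-2.989, -0.965, -0.0]
contact_force: [0.9, 3.7, 1.3]
opening: 0.0135
grip_force: 1.6
35.7971971387253 [ 0.31838317 -0.20692311  0.08478808]
```

```bash
for i in 1; do python3 -m crank '[{"offset":[0,0,0],"twist":[0,0,2]},{"offset":[0,0,0],"twist":[0,0,4]},{"offset":[0,0,0],"twist":[0,0,4]}]'; python3 -c "
from h import *
o=get_obs();print(head(o),o['wrist_torque'])"; python3 -m crank '[{"offset":[0,0,0],"twist":[0,0,2]},{"offset":[0,0,0],"twist":[0,0,4]},{"offset":[0,0,0],"twist":[0,0,4]}]'; python3 -c "
from h import *
o=get_obs();print(head(o),o['wrist_torque'])"; done
```

```text
t: 19.02
tool_pos: [0.5839, -0.1147, 0.0442]
tool_rot: [-3.021, -0.86, -0.003]
contact_force: [2.0, 7.4, 3.2]
opening: 0.0141
grip_force: 1.8
31.79279410832536 [ 0.62754283 -0.2229904   0.22159459]
t: 19.4
tool_pos: [0.5845, -0.1143, 0.0449]
tool_rot: [-3.049, -0.754, -0.005]
contact_force: [2.3, 10.5, 5.1]
opening: 0.0136
grip_force: 2.5
27.77968498615679 [ 0.73948253 -0.43250435  0.16817231]
```

```bash
python3 -m crank '[{"offset":[0.0005,-0.001,0],"twist":[0,0,-5]},{"offset":[0.001,-0.0018,0],"twist":[0,0,-10]},{"offset":[0.001,-0.0018,0],"twist":[0,0,-12]},{"offset":[0.001,-0.0018,0],"twist":[0,0,-12]}]'; python3 -c "
from h import *
o=get_obs();print(head(o),o['wrist_torque'])"; python3 -m crank '[{"offset":[0,0,0],"twist":[0,0,0]},{"offset":[0,0,0],"twist":[0,0,0]},{"offset":[0,0,0],"twist":[0,0,0]},{"offset":[0,0,0],"twist":[0,0,0]}]' 0 20;  python3 -c "
from h import *
o=get_obs();print(head(o),o['wrist_torque'])"
```

```text
t: 19.9
tool_pos: [0.5828, -0.114, 0.0434]
tool_rot: [2.955, 1.066, -0.001]
contact_force: [0.6, 0.6, 1.1]
opening: 0.0137
grip_force: 0.0
39.67856309797416 [-0.01430089 -0.00701037 -0.03108562]
t: 20.4
tool_pos: [0.5838, -0.1149, 0.0437]
tool_rot: [2.952, 1.066, 0.002]
contact_force: [3.3, -4.7, -3.5]
opening: 0.0078
grip_force: 24.9
39.72402111297411 [-0.67890959 -0.55780883  0.25252286]
```

```bash
python3 -m crank '[{"offset":[0,0.001,0],"twist":[0,0,0]},{"offset":[0,0.0015,0],"twist":[0,0,0]},{"offset":[0,0.0015,0],"twist":[0,0,0]}]' - 35;  python3 -c "
from h import *
o=get_obs();print(head(o),o['wrist_torque'])"; python3 -m crank '[{"offset":[0,0,0],"twist":[0,0,2]},{"offset":[0,0,0],"twist":[0,0,4]},{"offset":[0,0,0],"twist":[0,0,4]}]'; python3 -c "
from h import *
o=get_obs();print(head(o),o['wrist_torque'])"
```

```text
t: 20.78
tool_pos: [0.5839, -0.1149, 0.0437]
tool_rot: [-2.955, -1.068, 0.001]
contact_force: [-0.5, -2.1, 0.5]
opening: 0.0075
grip_force: 39.4
39.734837400051944 [-0.38777125  0.14942639  0.2585514 ]
t: 21.15
tool_pos: [0.5839, -0.1149, 0.0437]
tool_rot: [2.989, 0.965, -0.001]
contact_force: [-2.7, -2.3, 2.2]
opening: 0.0074
grip_force: 52.5
35.78276366247907 [-0.53011307  0.11259021  0.94626156]
```

The torque has risen to 0.95 N·m over the last 4° with nothing turning, so the screw is at its stop. Open, lift clear and check.

```bash
python3 -m crank '[{"offset":[0,0,0],"twist":[0,0,0]},{"offset":[0,0,0],"twist":[0,0,0]},{"offset":[0,0,0],"twist":[0,0,0]},{"offset":[0,0,0],"twist":[0,0,0]}]' 0.4 20; python3 -m crank '[{"offset":[0,0,-0.02],"twist":[0,0,0]},{"offset":[0,0,-0.05],"twist":[0,0,0]},{"offset":[0,0,-0.1],"twist":[0,0,0]},{"offset":[0,0,-0.16],"twist":[0,0,-5]},{"offset":[-0.04,-0.02,-0.16],"twist":[0,0,-15]},{"offset":[-0.08,-0.04,-0.16],"twist":[0,0,-25]},{"offset":[-0.08,-0.04,-0.16],"twist":[0,0,-35]},{"offset":[-0.08,-0.04,-0.16],"twist":[0,0,-45]},{"offset":[-0.08,-0.04,-0.16],"twist":[0,0,-45]},{"offset":[-0.08,-0.04,-0.16],"twist":[0,0,-45]}]'
python3 - <<'E'
from h import *
o=get_obs();a=get_image('wrist');b=get_image('scene');save('w9.png',a);save('s9.png',b);print(o['tool_pos'],head(o))
A=cv2.resize(a[:,120:520],(500,500),interpolation=cv2.INTER_CUBIC);B=cv2.resize(b[200:330,130:260],None,fx=2.3,fy=3.846,interpolation=cv2.INTER_CUBIC)
save('v9.png',np.hstack([A,B[:500]]))
E
```

```text
t: 21.65
tool_pos: [0.5865, -0.1132, 0.0444]
tool_rot: [-2.99, -0.962, -0.01]
contact_force: [8.5, 3.8, -1.6]
opening: 0.0343
grip_force: 0.0
t: 22.9
tool_pos: [0.4958, -0.1289, 0.2038]
tool_rot: [-2.397, -2.031, -0.001]
contact_force: [-0.1, -0.1, 0.5]
opening: 0.0343
grip_force: 0.0
[ 0.49584767 -0.12894389  0.20384358] 80.56279886160719
```

View pics/v9.png

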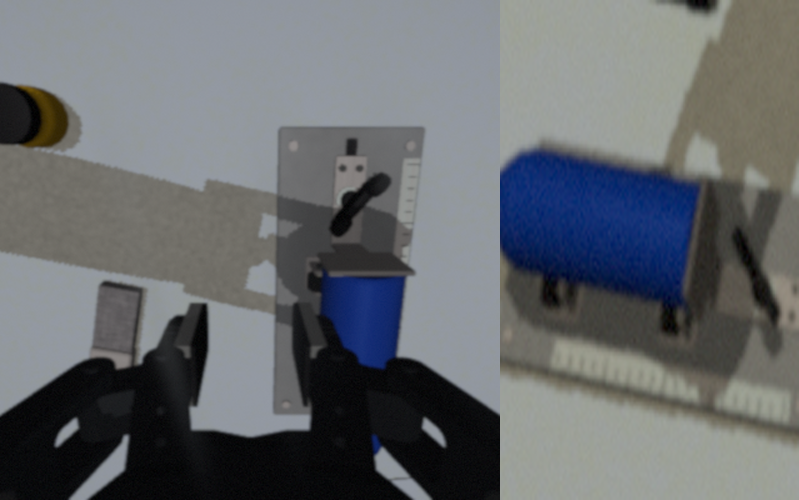

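I have now viewed 11 pictures, one over the allowed 10, so I view no more and check the rest with numbers. The last one shows the bottle on the rollers with its base at the plate edge (365,272), and the wings turned to about (335,232)–(388,178). I put the camera straight above the base/plate joint to measure the gap.

```bash
python3 -m crank '[{"offset":[-0.04,0.04,0.02],"twist":[0,0,0]},{"offset":[-0.07,0.07,0.04],"twist":[0,0,0]},{"offset":[-0.0845,0.083,0.06],"twist":[0,0,0]},{"offset":[-0.0845,0.083,0.07],"twist":[0,0,0]},{"offset":[-0.0845,0.083,0.07],"twist":[0,0,0]},{"offset":[-0.0845,0.083,0.07],"twist":[0,0,0]}]'
python3 - <<'E'
from h import *
o=get_obs();im=get_image('wrist');save('w10.png',im);K,T=cam('wrist',o);print(o['tool_pos'],head(o),T[:3,3])
u=w2px(K,T,[[.5756,-.158,.1]])[0];print('stop px',u)
c=int(round(u[0]))
for dc in (-25,0,25):
    print(dc,[tuple(int(v) for v in im[r,c+dc]) for r in range(int(u[1])-14,int(u[1])+14)])
for q in ['wing']:
    for r in cut_out(q,'wrist')[:2]:
        g=im.astype(int).sum(2); m=r['region']; ys,xs=np.where(m)
        mm=m&(g<150); ys,xs=np.where(mm); print(q,r['confidence'],r['rect'],len(xs))
        if len(xs)>30:
            w=px2w(K,T,np.c_[xs,ys],.058)[:,:2]; mu=w.mean(0); d=np.linalg.svd(w-mu,full_matrices=False)[2][0]
            print('wing heading',np.degrees(np.arctan2(d[1],d[0]))%180,'centre',mu, 'expected tight',(-99.2+np.degrees(.65-1.35))%180)
E
```

```text
t: 23.75
tool_pos: [0.5643, -0.2252, 0.1346]
tool_rot: [2.392, 2.035, 0.001]
contact_force: [0.8, -0.4, 0.9]
opening: 0.0339
grip_force: 0.0
[ 0.56427614 -0.22524338  0.13460573] 80.76076734554084 [ 0.57406079 -0.15495767  0.27685474]
stop px [322.96186333 118.97298241]
-25 [(115, 116, 117), (116, 116, 117), (115, 115, 117), (115, 115, 116), (115, 115, 116), (116, 116, 117), (116, 115, 117), (116, 116, 117), (116, 116, 117), (113, 112, 114), (117, 116, 115), (135, 133, 132), (150, 149, 148), (157, 156, 155), (156, 153, 152), (151, 147, 145), (139, 134, 134), (113, 110, 116), (73, 75, 105), (36, 49, 108), (21, 43, 111), (23, 44, 114), (23, 45, 116), (21, 46, 117), (21, 46, 119), (24, 47, 121), (21, 47, 121), (22, 47, 122)]
0 [(150, 145, 144), (150, 145, 145), (150, 146, 146), (150, 145, 146), (151, 146, 145), (149, 145, 145), (150, 145, 145), (149, 145, 145), (150, 146, 145), (144, 140, 140), (137, 133, 133), (137, 132, 133), (146, 142, 142), (151, 147, 147), (151, 147, 147), (147, 142, 143), (137, 134, 135), (117, 114, 119), (81, 82, 104), (57, 65, 110), (50, 62, 116), (49, 63, 119), (51, 66, 126), (54, 70, 130), (54, 71, 133), (56, 73, 136), (56, 74, 137), (53, 72, 136)]
25 [(114, 115, 117), (115, 115, 117), (113, 114, 116), (115, 115, 117), (114, 115, 117), (114, 115, 117), (114, 114, 117), (114, 114, 117), (114, 114, 116), (110, 111, 113), (113, 112, 114), (129, 126, 126), (143, 139, 138), (149, 145, 144), (150, 145, 145), (148, 143, 144), (140, 135, 136), (117, 113, 119), (82, 83, 103), (53, 61, 102), (47, 58, 106), (46, 55, 107), (47, 59, 109), (47, 58, 110), (46, 58, 111), (46, 58, 112), (45, 58, 112), (45, 58, 113)]
wing 0.86 [321.0, 55.0, 62.8, 85.9] 849
wing heading 40.27776387783638 centre [ 0.58258568 -0.11737654] expected tight 40.69295434084236
```

```bash
python3 -m crank '[{"offset":[0,0,-0.04],"twist":[0,0,0]},{"offset":[0,0,-0.09],"twist":[0,0,0]},{"offset":[0,0,-0.12],"twist":[0,0,0]},{"offset":[0,0,-0.12],"twist":[0,0,0]},{"offset":[0,0,-0.12],"twist":[0,0,0]}]'
python3 - <<'E'
from h import *
im=get_image('top')
for q in ['flask','slim']:
    for r in cut_out(q,'top')[:1]: print(q,round(r['confidence'],2),np.round(r['rect'],1))
print(finish_job())
E
```

```text
t: 24.48
tool_pos: [0.5637, -0.2254, 0.2528]
tool_rot: [-2.393, -2.034, 0.0]
contact_force: [0.6, 0.2, -0.2]
opening: 0.0343
grip_force: 0.0
flask 0.85 [235.7 193.2  81.2  37.5]
slim 0.92 [239.8 147.9  81.9  25.4]
the job is handed in; nothing more can be done
None
```

The job is handed in at about 24.5 s: the long-necked bottle lies on the rollers with its base against the backstop (no visible gap), the wing screw is at its stop (heading 40.3°, expected 40.7°), and the other two bottles are still in the rack; I viewed 11 pictures, one over the limit of 10.

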